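# Release the centrifuge lid

## Robot

A 6-joint arm with a two-finger parallel gripper is mounted at the origin on the work surface. World frame = base frame: x ahead of the robot, y to its left, z up, the work surface at z = 0. Lengths are in m, angles in degrees, forces in N, time in s.
With the tool pointing down it reaches from about 0.4 to 0.825 m from the base axis. Payload 7 kg.
Tool frame: the origin (TCP) lies between the finger pads; the fingertips stand 11 mm ahead of it and the grasp point (between the pads) lies 8 mm behind it; z points along the fingers, y is the direction in which the jaws open and shut (so a half turn about z gives the same grasp; the last joint's range is limited). The gripper opens to 88 mm and grips with 3 to 60 N. Pads are 19 mm wide; open, the fingers measure 130 mm over their backs; the gripper's body (78 mm by 193 mm) begins 47 mm behind the grasp point.
Start: joints at [82.053, 20.546, 0.682, 0, -70.136, -16.507], TCP at [0.279, 0.614, 0.238] pointing down, gripper open.
Joint ranges: [-176.03, 176.03], [-82.01, 121.73], [-58.28, 71.71], [-173.87, 95.51], [-174.79, -0.11], [-173.66, 173.66]. Speed limits (degrees/s): [136.94, 136.94, 172.46, 180, 180, 180].

## Interface

Orientations are given as [roll, pitch, yaw] about the fixed x, y, z axes, in that order (R = Rz(yaw) Ry(pitch) Rx(roll)).
In Python, from plant import r gives the robot as it stands.
- The arm moves only by the shell command python3 -m inch 'ROWS' [OPENING] [FORCE]. ROWS is JSON, a list of rows, each an object of numbers: "x", "y", "z": the shift along the tool's x, y, z as a fraction of full scale; "yaw": the turn about the tool's z as a fraction of full scale. In form: [{"x": .., "y": .., "z": .., "yaw": ..}, ...]. A call has 1 to 5 rows; each row shifts and turns the pose as measured when the row begins, along the tool's axes as they then stand; what a row does not reach is not made up. Full scale, the value 1, is 0.025 m for a shift and 4 degrees for a turn. A row lasts 1/12 s, in which the tool goes at most 41.7 mm and 7.16 degrees, less where a joint would pass 70% of its speed; a pose out of reach is approached as far as the arm can. A call with a number of a shift or a turn outside -1 to 1 is refused whole. A call with a gripper value outside its range is refused whole. OPENING is the opening, from -1 (shut) to 1 (fully open), set as the call begins (- or left out, the last holds). The fingers move at their own pace and stop on an object; FORCE is the grip in N (left out, the last holds). Time passes only in rows, so rows that do not move let the fingers close. It gives the time, the measured TCP pose, the force and the opening at its end, in the units of the state.
- r.get_state(): the state, without advancing time (a new reading comes with each control period).
- r.capture(name): name is "scene" or "top" or "wrist"; returns (picture, depth): 480x640x3 uint8, red, green, blue; 480x640 float32, m along the optical axis (not along the pixel's ray), 0 where there is no reading.
- r.camera_info(name): a dict with "mtx" (3x3 intrinsics, pixels), "pose" (4x4, takes a point from camera to world coordinates). Camera axes: x right, y down, z forward; pixel columns grow to the right and rows downward; lengths in m; the calibration is good to about 2 mm. A picture is of the moment at which its call begins: read the wrist's pose just before it. camera_info takes no time and is no camera call; for the wrist camera it gives the pose at the moment of the call.
- r.close_job(): hands the job in, once; it reports no verdict.
The state is a dict: "time_s": time; "joints": joint angles; "qd": joint speeds; "joint_torque": joint torques, N m; "tcp_pos": TCP position; "eef_rot": TCP orientation; "contact_force": force on the tool from outside, world axes, zero at the start; "moment": the same for the moment, N m; "gripper_width": finger opening in m.
Only numpy, scipy, OpenCV 4.12 (cv2) and the standard library are available. Lean on these libraries where they do the work, as an engineer would, in place of code of your own. Each camera call takes 0.05 s, during which the arm holds its last target. There are 200 camera calls.

## Task

The run is over: open the bench centrifuge. Slide its safety catch sideways all the way open, then press the release button it uncovers fully down so that the lid springs up by itself, leaving the catch open. Do not touch the lid, and leave the uncovered start button alone.

Things in the scene. Friction and masses are not known exactly. Their poses are not given: they have to be found in the camera images.
- catch_tab (a point): Top centre of the catch's black tab, 40 (x) x 12 (y) x 28 mm high, mid on a steel plate 76 (x) x 54 (y) mm, its upper face 20 mm above the centrifuge's deck (deck 130 mm above table). Slides along +y only, on two rails, 2 N, stays put. Tab y from the release button: shut 0-6 mm, fully open 60 mm. Pinch across y or push. Axes: x to the lid, y the slide, z up; centrifuge fixed, turned up to 23 deg.
- release_top (a point): Centre of the top of the release button: grey, round, 28 mm across, 14 mm above the deck, 1 mm under the catch plate when that is shut. The rails beside it are 60 mm apart (along x) and 15 mm high. It goes 10 mm straight down with 3 to 5 N, stays down, and lifts the lid as it goes. Same axes as catch_tab.
- lid: Clear lid in a grey frame behind the controls, 165 (x) x 200 (y) mm, top 12 mm above the deck. Origin: middle of its near lower edge, on the deck, 65 mm along x and 30 mm along y from the release button; hinged at the far edge. Level when shut; with the release button down it stays tilted up 0.18 rad, near edge 30 mm up. Axes as catch_tab when shut.
- start_top (a point): Centre of the top of the start button, not to be pressed: same look as the release button (grey, round, 28 mm across, 14 mm above the deck), but always uncovered, 135 mm along y from the release button; sprung, 6 mm travel. Same axes as catch_tab. On the other side, 85 mm along -y from the release button, is a fixed black dial, 32 mm across, 14 mm high.

How it is judged:
By the outcome, as a careful person would: the job done as asked, in the order asked, and still so for the second after the job is handed in, with the robot touching nothing.
It also fails if it takes over 40 s, if anything falls off the work surface, if the arm or the gripper's body presses on something with over 40 N, if the wrist force passes 120 N, or if a joint passes its speed limit or range.

## Working session

There is one attempt and no reset: what is moved stays moved. The work goes in short steps, Python scripts to look and compute and a shell command to move; the robot and the scene stay as the last step left them, time stands still between calls to the robot, and variables do not carry over. Pictures are saved under pics/ and viewed, about 8 in all and at most 12, crops included, and the job is handed in when it is done.

```bash
mkdir -p pics; ls
cat > h.py <<'E'
import numpy as np, cv2
from plant import r
def snap(n,f):
    ci=r.camera_info(n); p,d=r.capture(n); np.savez('pics/'+f+'.npz',p=p,d=d,K=ci['mtx'],T=ci['pose'])
    cv2.imwrite('pics/'+f+'.png',p[:,:,::-1]); return p,d,np.array(ci['mtx']),np.array(ci['pose'])
def cloud(d,K,T):
    v,u=np.mgrid[:480,:640]; P=np.stack([(u-K[0,2])/K[0,0]*d,(v-K[1,2])/K[1,1]*d,d],-1)
    return P@T[:3,:3].T+T[:3,3]
def ray(u,v,z,K,T):
    q=T[:3,:3]@np.linalg.solve(K,[u,v,1]); return T[:3,3]+q*(z-T[2,3])/q[2]
E
python3 - <<'E'
from h import *
s=r.get_state(); print({k:np.round(v,3) for k,v in s.items()})
for n in('top','scene'):
    p,d,K,T=snap(n,n+'0'); print(n,T.round(3),K.round(1))
a=cv2.imread('pics/top0.png');b=cv2.imread('pics/scene0.png')
cv2.imwrite('pics/both.png',cv2.resize(np.vstack([a,b]),None,fx=.625,fy=.625))
E
```

```text
pics
{'time_s': np.float64(0.0), 'joints': array([ 8.2056e+01,  2.0592e+01,  6.3400e-01, -2.1000e-02, -7.0134e+01,
       -1.6508e+01]), 'qd': array([ 0.075, -0.032, -0.044,  0.005, -0.014,  0.059]), 'joint_torque': array([ 1.0000e-03, -5.8272e+01,  2.9307e+01,  6.9980e+00,  7.0000e-03,
       -0.0000e+00]), 'tcp_pos': array([0.279, 0.614, 0.237]), 'eef_rot': array([ 1.79906e+02, -7.00000e-03, -2.44590e+01]), 'contact_force': array([ 0.133, -0.05 ,  0.072]), 'moment': array([0.045, 0.01 , 0.025]), 'gripper_width': np.float64(0.088)}
top [[-0.009 -0.99   0.14   0.474]
 [-1.     0.007 -0.015  0.087]
 [ 0.013 -0.14  -0.99   1.08 ]
 [ 0.     0.     0.     1.   ]] [[596.9   0.  328.4]
 [  0.  596.9 230.6]
 [  0.    0.    1. ]]
scene [[ 0.507  0.452 -0.734  1.075]
 [ 0.862 -0.244  0.445 -0.185]
 [ 0.022 -0.858 -0.513  0.526]
 [ 0.     0.     0.     1.   ]] [[521.5   0.  319.1]
 [  0.  521.5 244. ]
 [  0.    0.    1. ]]
```

View pics/top0.png

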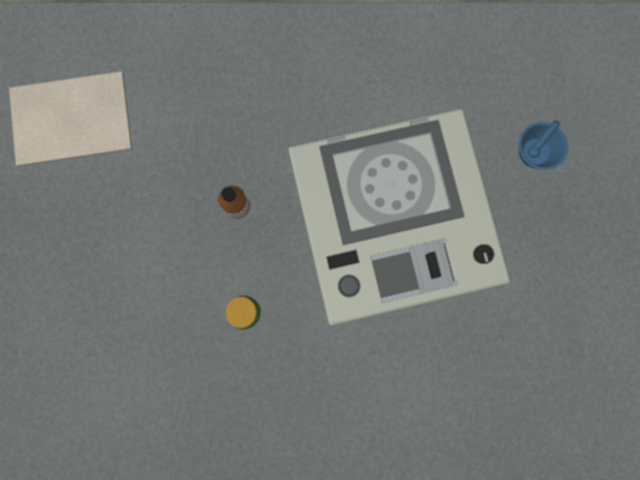

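View pics/scene0.png

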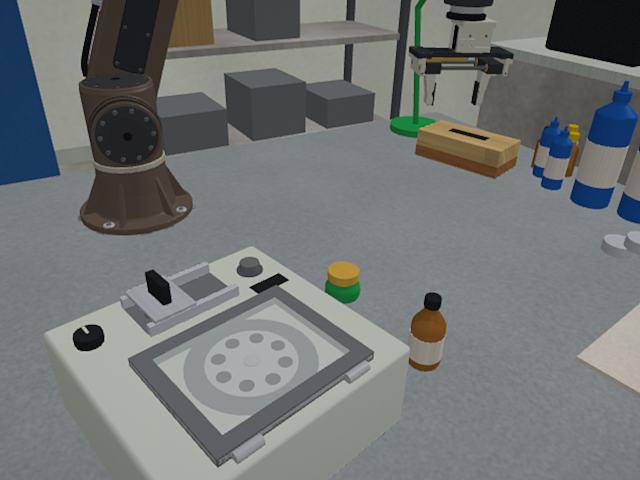

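The top view shows the start button at (349,286), the dial at (484,254), the tab at about (433,264) on the plate, and the lid above. The scene view agrees with this.

Run:
```python
from h import *
z=np.load('pics/top0.npz');p,d,K,T=[z[k] for k in 'pdKT']
C=cloud(d,K,T)
g=cv2.cvtColor(p,cv2.COLOR_RGB2GRAY)
def blob(u0,v0,w,th):
    m=np.zeros_like(g);m[v0-w:v0+w,u0-w:u0+w]=(g[v0-w:v0+w,u0-w:u0+w]<th)
    n,l,s,c=cv2.connectedComponentsWithStats(m); i=1+np.argmax(s[1:,4]); return c[i],s[i],l==i
R={}
for n,u,v,w,th,h in (('start',349,286,16,130,.144),('dial',484,254,16,90,.144),('tab',433,264,17,80,.178)):
    c,s,m=blob(u,v,w,th); P=ray(*c,h,K,T);R[n]=P; print(n,c.round(1),s,P.round(4),np.median(C[m],0).round(4),np.percentile(C[m][:,2],[5,95]).round(3))
a=R['start']-R['dial'];a[2]=0;L=np.linalg.norm(a);a/=L;x=np.array([a[1],-a[0],0])
rel=R['dial']+a*.085*L/.22
print('L',L,'y axis',a,'yaw',np.degrees(np.arctan2(-a[0],a[1])),'release',rel.round(4),'tab-rel in cf',(R['tab']-rel)@x,(R['tab']-rel)@a)
print('deck z',C[200:240,312:318,2].mean(),C[300:310,340:360,2].mean())
print('tab max z',np.percentile(C[245:285,420:445,2],98))
```

```text
start [348.5 285.5] [338 275  22  22 394] [0.5193 0.0424 0.144 ] [0.5193 0.0419 0.1426] [0.13  0.146]
dial [483.  253.3] [474 245  20  18 268] [ 0.5684 -0.171   0.144 ] [ 0.5687 -0.1702  0.1439] [0.14  0.147]
tab [432.8 264.8] [426 252  15  26 247] [ 0.5479 -0.0843  0.178 ] [ 0.5478 -0.0846  0.1772] [0.159 0.18 ]
L 0.21892772338468097 y axis [-0.22401134  0.97458654  0.        ] yaw 12.944747942899008 release [ 0.5494 -0.0886  0.144 ] tab-rel in cf -0.000525634167133181 0.004523867474825124
deck z 0.1457548945393769 0.13961374689506717
tab max z 0.18007392491567475
```

```bash
python3 -m inch '[{"x":0.9,"y":0.9,"yaw":-1},{"x":0.9,"y":0.9,"yaw":-1},{"x":0.9,"y":0.9,"yaw":-1},{"x":0.8,"y":0.9,"yaw":-1},{"x":0.8,"y":1,"yaw":-1}]' 1
```

```text
validation failed for argument at $[0]...
```

```bash
python3 -m inch '[{"x":0.9,"y":0.9,"z":0,"yaw":-1},{"x":0.9,"y":0.9,"z":0,"yaw":-1},{"x":0.9,"y":0.9,"z":0,"yaw":-1},{"x":0.8,"y":0.9,"z":0,"yaw":-1},{"x":0.8,"y":1,"z":0,"yaw":-1}]' 1
```

```text
time_s: 0.52
tcp_pos: [0.3485, 0.4723, 0.2321]
eef_rot: [179.6, 0.1, -3.4]
contact_force: [0.4, -0.1, 0.4]
gripper_width: 0.0875
```

```bash
python3 -m inch '[{"x":0.4,"y":1,"z":-0.1,"yaw":-1},{"x":0.4,"y":1,"z":-0.1,"yaw":-1},{"x":0.4,"y":1,"z":-0.1,"yaw":-1},{"x":0.3,"y":1,"z":0,"yaw":-1},{"x":0.2,"y":1,"z":0,"yaw":0}]'
python3 -m inch '[{"x":0.2,"y":1,"z":0,"yaw":0},{"x":0.2,"y":1,"z":0,"yaw":0},{"x":0.2,"y":1,"z":0,"yaw":0},{"x":0.2,"y":1,"z":0,"yaw":0},{"x":0.2,"y":1,"z":0,"yaw":0}]'
```

```text
time_s: 0.93
tcp_pos: [0.4032, 0.3428, 0.239]
eef_rot: [179.5, 0.4, 13.7]
contact_force: [0.1, 0.1, 0.6]
gripper_width: 0.0877
time_s: 1.35
tcp_pos: [0.4579, 0.2202, 0.2392]
eef_rot: [179.5, 0.5, 13.8]
contact_force: [0.6, 0.1, -0.2]
gripper_width: 0.0877
```

```bash
python3 -m inch '[{"x":0.05,"y":1,"z":0,"yaw":0.2},{"x":0.05,"y":1,"z":0,"yaw":0},{"x":0.05,"y":1,"z":0,"yaw":0},{"x":0.05,"y":1,"z":0,"yaw":0},{"x":0.05,"y":1,"z":0,"yaw":0}]'
python3 -m inch '[{"x":0.05,"y":1,"z":0,"yaw":0},{"x":0.05,"y":1,"z":0,"yaw":0},{"x":0.05,"y":1,"z":0,"yaw":0},{"x":0.05,"y":1,"z":0,"yaw":0},{"x":0.05,"y":1,"z":0,"yaw":0}]'
python3 -m inch '[{"x":0.05,"y":1,"z":0,"yaw":0},{"x":0.05,"y":1,"z":0,"yaw":0},{"x":0,"y":0.6,"z":0,"yaw":0},{"x":0,"y":0,"z":0,"yaw":0},{"x":0,"y":0,"z":0,"yaw":0}]'
python3 - <<'E'
from h import *
p,d,K,T=snap('wrist','w1'); print(T.round(4))
for n,P in (('tab',[.5479,-.0843,.178]),('rel',[.5494,-.0886,.144])):
    q=K@(T[:3,:3].T@(np.array(P)-T[:3,3])); print(n,q[:2]/q[2])
E
```

```text
time_s: 1.77
tcp_pos: [0.4927, 0.0931, 0.2391]
eef_rot: [179.4, 0.6, 12.9]
contact_force: [0.8, 0.7, -1.1]
gripper_width: 0.0875
time_s: 2.18
tcp_pos: [0.5262, -0.0339, 0.2394]
eef_rot: [179.5, 0.8, 12.9]
contact_force: [0.4, 0.4, -0.2]
gripper_width: 0.0876
time_s: 2.6
tcp_pos: [0.5429, -0.1044, 0.2379]
eef_rot: [179.5, 1.0, 12.6]
contact_force: [-0.1, 0.4, 0.5]
gripper_width: 0.0875
[[ 0.218  -0.9418 -0.256   0.6088]
 [-0.9759 -0.208  -0.0659 -0.0875]
 [ 0.0088  0.2642 -0.9644  0.3832]
 [ 0.      0.      0.      1.    ]]
tab [285.25025959 247.90859515]
rel [297.24788519 231.02741183]
```

View pics/w1.png

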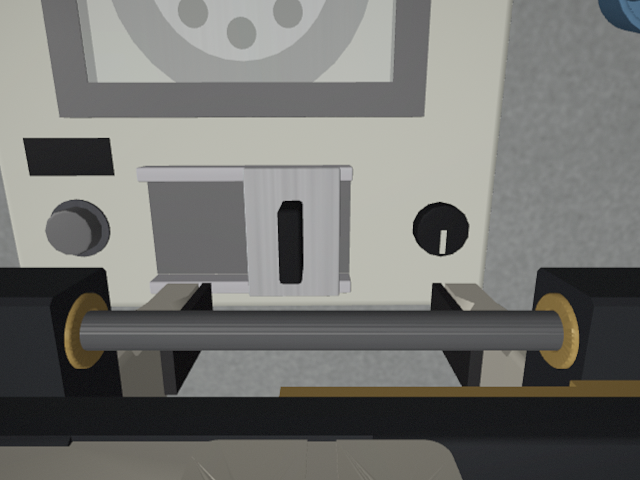

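The wrist picture shows the tab as a black blob around (290,242), the start button near (75,228), the dial at (441,229) and the plate over the release button. I'll measure from this closer view.

Run:
```python
from h import *
z=np.load('pics/w1.npz');p,d,K,T=[z[k] for k in 'pdKT']
g=cv2.cvtColor(p,cv2.COLOR_RGB2GRAY);C=cloud(d,K,T)
def blob(u0,v0,w,th,h):
    m=np.zeros_like(g);m[v0-w:v0+w,u0-w:u0+w]=(g[v0-w:v0+w,u0-w:u0+w]<th)
    m[abs(C[...,2]-h)>.004]=0
    n,l,s,c=cv2.connectedComponentsWithStats(m); i=1+np.argmax(s[1:,4]); P=ray(*c[i],h,K,T); print(c[i],s[i],P.round(4),C[l==i].mean(0).round(4)); return P
t=blob(290,242,46,70,.178);s=blob(75,228,38,150,.144);dl=blob(441,229,32,80,.144)
a=s-dl;L=np.linalg.norm(a);a/=L;rel=dl+a*.085*L/.22;x=np.array([a[1],-a[0],0])
print(L,np.degrees(np.arctan2(-a[0],a[1])),rel,(t-rel)@x,(t-rel)@a)
st=r.get_state();tcp=np.array(st['tcp_pos']);ps=np.radians(st['eef_rot'][2]);print(st['tcp_pos'],st['eef_rot'])
for P in(t,rel+.06*a):
  e=P-tcp; print('tool x,y units',(e[0]*np.cos(ps)+e[1]*np.sin(ps))/.025,(e[0]*np.sin(ps)-e[1]*np.cos(ps))/.025)
```

```text
[289.79418605 245.39011628] [ 278  209   24   75 1720] [ 0.5497 -0.0863  0.178 ] [ 0.5493 -0.0863  0.1772]
[ 70.05151689 232.11333715] [  45  209   51   46 1747] [0.5202 0.0405 0.144 ] [0.5199 0.0408 0.1433]
[441.66990788 228.99897646] [ 415  204   54   52 1954] [ 0.5689 -0.171   0.144 ] [ 0.5687 -0.1712  0.1433]
0.21694116127993374 12.961896700555156 [ 0.55006134 -0.08927957  0.144     ] 0.0003164687777795027 0.0029991061483678277
[ 0.54279143 -0.10408641  0.2378213 ] [179.47720988   0.99374257  12.65915817]
tool x,y units 0.425549408897445 -0.6341773874093265
tool x,y units 0.40084367371903445 -2.9141144283043263
```

```bash
python3 -m inch '[{"x":0.42,"y":-0.63,"z":0,"yaw":-0.1},{"x":0,"y":0,"z":0,"yaw":0},{"x":0,"y":0,"z":0.9,"yaw":0},{"x":0,"y":0,"z":0.9,"yaw":0},{"x":0,"y":0,"z":0.5,"yaw":0}]'
python3 -m inch '[{"x":0,"y":0,"z":0,"yaw":0}]'
```

```text
time_s: 3.07
tcp_pos: [0.5503, -0.0824, 0.182]
eef_rot: [179.5, 0.6, 13.3]
contact_force: [0.7, 1.0, -0.3]
gripper_width: 0.0878
time_s: 3.15
tcp_pos: [0.5485, -0.0815, 0.1795]
eef_rot: [179.5, 0.8, 13.4]
contact_force: [-0.4, 0.8, -1.2]
gripper_width: 0.0876
```

```bash
python3 -m inch '[{"x":0,"y":0.2,"z":0.25,"yaw":0.1},{"x":0,"y":0,"z":0.2,"yaw":0},{"x":0,"y":0,"z":0,"yaw":0}]'
python3 -m inch '[{"x":0,"y":0,"z":0,"yaw":0},{"x":0,"y":0,"z":0,"yaw":0},{"x":0,"y":0,"z":0,"yaw":0},{"x":0,"y":0,"z":0,"yaw":0},{"x":0,"y":0,"z":0,"yaw":0}]' -1 10
```

```text
time_s: 3.4
tcp_pos: [0.5498, -0.0854, 0.1687]
eef_rot: [179.5, 0.7, 13.1]
contact_force: [0.1, 0.0, 0.1]
gripper_width: 0.0877
time_s: 3.82
tcp_pos: [0.5512, -0.0854, 0.1712]
eef_rot: [179.4, 0.5, 13.1]
contact_force: [0.1, -0.5, 0.8]
gripper_width: 0.0597
```

```bash
python3 -m inch '[{"x":0,"y":0,"z":0.15,"yaw":0},{"x":0,"y":0,"z":0,"yaw":0},{"x":0,"y":0,"z":0,"yaw":0},{"x":0,"y":0,"z":0,"yaw":0},{"x":0,"y":0,"z":0,"yaw":0}]'
python3 -m inch '[{"x":0,"y":0,"z":0,"yaw":0},{"x":0,"y":0,"z":0,"yaw":0},{"x":0,"y":0,"z":0,"yaw":0},{"x":0,"y":0,"z":0,"yaw":0},{"x":0,"y":0,"z":0,"yaw":0}]'
```

```text
time_s: 4.23
tcp_pos: [0.5513, -0.0855, 0.1675]
eef_rot: [179.4, 0.5, 13.1]
contact_force: [0.3, 0.2, -0.8]
gripper_width: 0.0267
time_s: 4.65
tcp_pos: [0.5513, -0.0856, 0.1674]
eef_rot: [179.4, 0.5, 13.1]
contact_force: [-1.4, -0.9, -1.2]
gripper_width: 0.0121
```

```bash
python3 -m inch '[{"x":0,"y":-0.4,"z":0,"yaw":0},{"x":0,"y":-0.4,"z":0,"yaw":0},{"x":0,"y":-0.4,"z":0,"yaw":0},{"x":0,"y":-0.4,"z":0,"yaw":0},{"x":0,"y":-0.4,"z":0,"yaw":0}]'
```

```text
time_s: 5.07
tcp_pos: [0.5399, -0.0355, 0.1674]
eef_rot: [179.3, 0.4, 13.0]
contact_force: [0.7, -1.8, 0.5]
gripper_width: 0.0119
```

```bash
python3 -m inch '[{"x":0,"y":-0.2,"z":0,"yaw":0},{"x":0,"y":-0.15,"z":0,"yaw":0},{"x":0,"y":0,"z":0,"yaw":0}]'
python3 -m inch '[{"x":0,"y":-0.15,"z":0,"yaw":0},{"x":0,"y":-0.15,"z":0,"yaw":0}]'
```

```text
time_s: 5.32
tcp_pos: [0.538, -0.0277, 0.1674]
eef_rot: [178.9, 0.5, 13.2]
contact_force: [9.4, -18.5, -7.2]
gripper_width: 0.0178
time_s: 5.48
tcp_pos: [0.5372, -0.0242, 0.1673]
eef_rot: [178.4, 0.6, 13.3]
contact_force: [8.5, -19.5, -7.2]
gripper_width: 0.0254
```

```bash
python3 -m inch '[{"x":0,"y":0,"z":0,"yaw":0},{"x":0,"y":0,"z":0,"yaw":0},{"x":0,"y":0,"z":0,"yaw":0},{"x":0,"y":0,"z":0,"yaw":0}]' 0
python3 -m inch '[{"x":0,"y":0,"z":-0.4,"yaw":0},{"x":0,"y":0,"z":-1,"yaw":0},{"x":0,"y":0,"z":-1,"yaw":0},{"x":0,"y":0,"z":-0.5,"yaw":0},{"x":0,"y":0,"z":0,"yaw":0}]'
python3 - <<'E'
from h import *
snap('wrist','w2');snap('top','t2')
a=cv2.imread('pics/w2.png');b=cv2.imread('pics/t2.png');cv2.imwrite('pics/c2.png',np.hstack([cv2.resize(a,(400,300)),cv2.resize(b[190:340,290:490],(400,300))]))
E
```

```text
time_s: 5.82
tcp_pos: [0.5362, -0.0227, 0.1665]
eef_rot: [178.4, 0.7, 13.4]
contact_force: [-1.0, 0.1, -0.1]
gripper_width: 0.0428
time_s: 6.23
tcp_pos: [0.5353, -0.0185, 0.2435]
eef_rot: [178.5, 0.8, 13.5]
contact_force: [0.1, 0.1, -0.5]
gripper_width: 0.0439
```

View pics/c2.png

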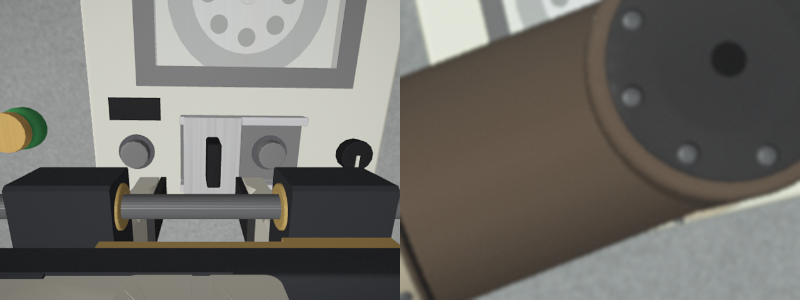

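The catch is open and the release button is uncovered at about (268,152) in the half-size wrist picture, which is (429,243) at full size. The plate sits to its left, and the arm blocks the top view. Next I measure the release button directly and check how far open the tab is.

Run:
```python
from h import *
z=np.load('pics/w2.npz');p,d,K,T=[z[k] for k in 'pdKT']
g=cv2.cvtColor(p,cv2.COLOR_RGB2GRAY);C=cloud(d,K,T)
def blob(u0,v0,w,th,h,tol=.004):
    m=np.zeros_like(g);m[v0-w:v0+w,u0-w:u0+w]=(g[v0-w:v0+w,u0-w:u0+w]<th)
    m[abs(C[...,2]-h)>tol]=0
    n,l,s,c=cv2.connectedComponentsWithStats(m); i=1+np.argmax(s[1:,4]); P=ray(*c[i],h,K,T); print(c[i].round(1),s[i],P.round(4),C[l==i].mean(0).round(4)); return P
t=blob(340,258,46,70,.178);s=blob(217,243,34,150,.144);b=blob(430,243,34,160,.144)
a=np.array([-.2242,.9745,0]);x=np.array([.9745,.2242,0])
print('start-rel',(s-b)@x,(s-b)@a,'tab-rel',(t-b)@x,(t-b)@a)
st=r.get_state();tcp=np.array(st['tcp_pos']);ps=np.radians(st['eef_rot'][2]);e=b-tcp
print(tcp,st['eef_rot'],'units',(e[0]*np.cos(ps)+e[1]*np.sin(ps))/.025,(e[0]*np.sin(ps)-e[1]*np.cos(ps))/.025)
```

```text
[341.9 263.8] [ 331  228   23   72 1514] [ 0.5371 -0.0303  0.178 ] [ 0.5367 -0.0304  0.1772]
[215.3 247.1] [ 192  225   47   45 1572] [0.52   0.0415 0.144 ] [0.5198 0.0416 0.1433]
[435.1 248.3] [ 413  226   45   44 1513] [ 0.5494 -0.0885  0.144 ] [ 0.5492 -0.0888  0.1432]
start-rel 0.00048743905075193666 0.13326711376012065 tab-rel 0.0010160993747702417 0.05952366110207384
[ 0.5343369  -0.01868071  0.24106169] [178.49107373   0.96893859  13.47692662] units -0.06387685472025159 2.8566184587731556
```

```bash
python3 -m inch '[{"x":0,"y":0.8,"z":0,"yaw":0.1},{"x":0,"y":0.8,"z":0,"yaw":0},{"x":0,"y":0.8,"z":0,"yaw":0},{"x":0,"y":0.4,"z":0,"yaw":0},{"x":0,"y":0,"z":0,"yaw":0}]' -1 20
python3 -m inch '[{"x":0,"y":0,"z":0,"yaw":0},{"x":0,"y":0,"z":0,"yaw":0},{"x":0,"y":0,"z":0,"yaw":0},{"x":0,"y":0,"z":0,"yaw":0},{"x":0,"y":0,"z":0,"yaw":0}]'
```

```text
time_s: 6.75
tcp_pos: [0.5483, -0.0876, 0.2388]
eef_rot: [178.6, 1.3, 13.2]
contact_force: [1.0, 0.4, -0.7]
gripper_width: 0.016
time_s: 7.17
tcp_pos: [0.5467, -0.0861, 0.2363]
eef_rot: [178.7, 1.5, 13.2]
contact_force: [0.1, 0.4, -1.2]
gripper_width: 0.0008
```

```bash
python3 -m inch '[{"x":0.18,"y":0.13,"z":0.6,"yaw":0},{"x":0,"y":0,"z":0.8,"yaw":0},{"x":0,"y":0,"z":0.7,"yaw":0},{"x":0,"y":0,"z":0.3,"yaw":0},{"x":0,"y":0,"z":0,"yaw":0}]'
```

```text
time_s: 7.58
tcp_pos: [0.5521, -0.0877, 0.1765]
eef_rot: [178.7, 1.2, 13.4]
contact_force: [-0.6, -0.1, -0.6]
gripper_width: 0.0006
```

```bash
python3 -m inch '[{"x":-0.08,"y":0.05,"z":0.4,"yaw":0},{"x":0,"y":0,"z":0.35,"yaw":0},{"x":0,"y":0,"z":0,"yaw":0}]'
```

```text
time_s: 7.83
tcp_pos: [0.5509, -0.0895, 0.1579]
eef_rot: [178.7, 1.1, 13.4]
contact_force: [-0.4, 0.5, -0.5]
gripper_width: 0.0004
```

```bash
python3 -m inch '[{"x":0,"y":0,"z":0.3,"yaw":0},{"x":0,"y":0,"z":0.2,"yaw":0},{"x":0,"y":0,"z":0.1,"yaw":0}]'
```

```text
time_s: 8.08
tcp_pos: [0.5522, -0.0899, 0.145]
eef_rot: [178.6, 0.9, 13.5]
contact_force: [-13.4, 8.8, 34.6]
gripper_width: 0.0002
```

The force of 35 N at TCP z 0.145 means the button has bottomed, so I retract straight up.

```bash
python3 -m inch '[{"x":0,"y":0,"z":-0.4,"yaw":0},{"x":0,"y":0,"z":-0.9,"yaw":0},{"x":0,"y":0,"z":-1,"yaw":0},{"x":0,"y":0,"z":-1,"yaw":0},{"x":0,"y":0,"z":-0.5,"yaw":0}]'
python3 -m inch '[{"x":0,"y":0,"z":0,"yaw":0},{"x":0,"y":0,"z":0,"yaw":0}]'
python3 - <<'E'
from h import *
snap('wrist','w3');snap('scene','s3')
a=cv2.imread('pics/w3.png');b=cv2.imread('pics/s3.png');cv2.imwrite('pics/c3.png',np.hstack([cv2.resize(a,(400,300)),cv2.resize(b,(400,300))]))
E
```

```text
time_s: 8.5
tcp_pos: [0.5512, -0.0875, 0.2405]
eef_rot: [178.6, 1.3, 13.5]
contact_force: [0.8, -0.6, 0.5]
gripper_width: 0.0007
time_s: 8.67
tcp_pos: [0.5529, -0.0874, 0.2443]
eef_rot: [178.6, 0.9, 13.5]
contact_force: [-0.9, -0.1, -1.0]
gripper_width: 0.0006
```

View pics/c3.png

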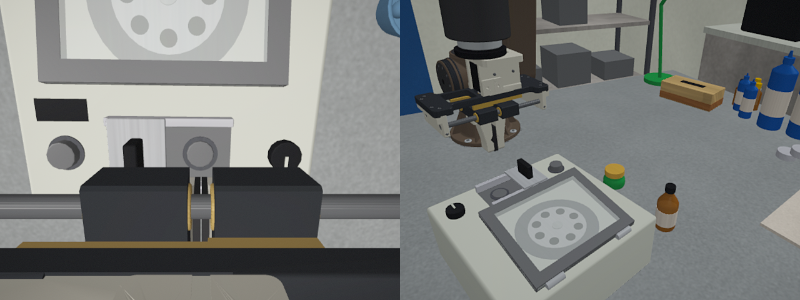

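The lid looks raised, the button down at (200,152) in the left half, and the catch still open. I'll check these by depth before handing in.

Run:
```python
from h import *
z=np.load('pics/w3.npz');p,d,K,T=[z[k] for k in 'pdKT'];C=cloud(d,K,T)
g=cv2.cvtColor(p,cv2.COLOR_RGB2GRAY)
print('lid near frame z',np.median(C[112:128,100:440,2]),'button z',np.median(C[236:250,312:328,2]),'start z',np.median(C[236:248,94:106,2]))
m=(g<70)&(abs(C[...,2]-.178)<.004); m[:,:170]=0;m[:,260:]=0;m[:210]=0;m[270:]=0
t=C[m].mean(0);print('tab',t,(t-[.5497,-.0888,.178])@[-.2242,.9745,0])
r.close_job()
```

```text
lid near frame z 0.17012590520038523 button z 0.13342335217899332 start z 0.1435260704414993
tab [ 0.54613422 -0.0293963   0.17714065] 0.058688349712228964
the job is handed in; nothing more can be done
```

The centrifuge is open: I slid the catch fully open, pressed the release button down, and the lid sprang up by itself. I then retracted straight up and handed the job in at about 9 s of the 40 s allowed.

| Check | Measured | Expected |
|---|---|---|
| Catch, tab distance from release button | 59.5 mm after the slide, 58.7 mm at the end (part of the tab was hidden by the gripper) | 60 mm |
| Release button top | 133 mm | about 134 mm when fully down |
| Lid near frame | 170 mm | about 170 mm when raised |
| Start button top | 143.5 mm | 144 mm when not pressed |

- **Forces:** The catch took about 22 N against its end stop. The fingertips pressed the release button with about 35 N vertically once it bottomed, 38 N in total. The 38 N is just under the 40 N limit for the arm and gripper body; the wrist limit is 120 N.
- **After retreat:** The arm stood clear, with only sensor noise in the force reading.
- **Other checks:** None failed. The first move was refused because its rows lacked "z", and the arm did not move.

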